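# Unlock a docked spin scrubber, pull its handle to the second stop and hold it ready

### The arm

A 6-joint arm with a two-finger parallel gripper is mounted at the origin on the work surface. World frame = base frame: x ahead of the robot, y to its left, z up, the work surface at z = 0. Lengths are in m, angles in rad, forces in N, time in s.
With the tool pointing down it reaches from about 0.275 to 0.85 m from the base axis. Payload 5.2 kg.
Tool frame: the origin (TCP) lies between the finger pads; the fingertips stand 11 mm ahead of it and the grasp point (between the pads) lies 8 mm behind it; x points along the fingers, z is the direction in which the jaws open and shut, and the axes are right-handed (so a half turn about x gives the same grasp; the last joint's range is limited). The gripper opens to 85 mm and grips with 20 to 120 N. Pads are 22 mm wide; open, the fingers measure 114 mm over their backs; the gripper's body (76 mm by 85 mm) begins 54 mm behind the grasp point. The pads swing forward as they close: fully open they stand 13 mm farther back than shut.
Start: joints at [-1.381, 0.259, 1.535, -0, 1.348, -0.203], TCP at [0.211, -0.508, 0.242] pointing down, gripper open.
Joint ranges: [-3.14, 3.14], [-0.91, 2.08], [0.19, 2.58], [-1.22, 4.36], [0.22, 2.71], [-3.12, 3.12]. Speed limits (rad/s): [2.57, 2.57, 3.14, 3.14, 3.14, 3.14].

### API

Orientations are given as [roll, pitch, yaw] about the fixed x, y, z axes, in that order (R = Rz(yaw) Ry(pitch) Rx(roll)).
In Python, from cell import get_obs, read_camera, camera_info, close_job, spot_in gives the robot as it stands. The module is installed in compiled form; this text tells all that it offers.
- The arm moves only by the tool drive_tool, never from a script. Its argument "increments" is one flat list of numbers, 7 for each row, row after row: the shift along the tool's x, y, z in mm, then the turn, a rotation vector about the tool's x, y, z in rad, then the closure, from -1 (fully open) to 1 (shut). In form: [dx, dy, dz, rx, ry, rz, fingers, dx, dy, dz, rx, ry, rz, fingers, ...]. A call has 1 to 20 rows; each row is the pose to reach, as a shift and turn from the pose measured when the call began, along the tool's axes at that moment; what a row does not reach only later rows make up. A row lasts 1/8 s, in which the tool goes at most 62.5 mm and 10.7 degrees, less where a joint would pass 70% of its speed; a pose out of reach is approached as far as the arm can. A call with a gripper value outside its range is refused whole. The fingers move at their own pace and stop on an object; "newtons" is the grip in N (left out, the last holds). Time passes only in rows, so rows that repeat a pose let the fingers close. It gives the time, the measured TCP pose, the force and the opening at its end, in the units of the state.
- get_obs(): the state, without advancing time (a new reading comes with each control period).
- read_camera(name): name is "scene" or "top" or "wrist"; returns the picture (420x560x3 uint8, red, green, blue); there is no depth.
- camera_info(name): a dict with "fx", "fy", "cx", "cy" (pixels), "R" (3x3) and "t" (3): a world point X has camera coordinates R X + t; the wrist camera has in their place "tool_from_camera" (4x4, takes a point from camera to tool coordinates, whose origin is the TCP and whose axes are the tool frame's). Camera axes: x right, y down, z forward; pixel columns grow to the right and rows downward; lengths in m; the calibration is good to about 2 mm. A picture is of the moment at which its call begins: read the wrist's pose just before it. camera_info takes no time and is no camera call.
- close_job(): hands the job in, once; it reports no verdict.
Trained networks look in the newest picture that a camera, given by its name, has taken for a name from the list of things; names that differ only in an ending like _2 or _b are one class to them, and where a whole thing is asked for, a point or a joint stands for the part that bears it (a point fixed in the world has none). Each returns a list of dicts, best first, with "confidence" (0 to 1); they miss things now and then, are a little off and sometimes report something else, mostly with a low value. They report only what shows in the picture. A call takes as long as a camera call.
- spot_in(camera, name): "centre" ([x, y, z] in m, in the coordinates of the camera as it stood for that picture, good to about 4 mm: the middle of the surface that is visible of it).
The state is a dict: "time_s": time; "joint_pos": joint angles; "joint_velocities": joint speeds; "joint_torque": joint torques, N m; "position": TCP position; "eef_rot": TCP orientation; "ft_force": force on the tool from outside, world axes, zero at the start; "ft_torque": the same for the moment, N m; "grip_width": finger opening in m.
Only numpy, scipy, OpenCV 4.12 (cv2) and the standard library are available. Lean on these libraries where they do the work, as an engineer would, in place of code of your own. Each camera call takes 0.05 s, during which the arm holds its last target. There are 200 camera calls.

### The job

Get the cordless scrubber ready for reaching high: twist the dock's spring-loaded release knob clockwise all the way to its stop and let go so that it springs back, then take the scrubber by its handle with the orange button squeezed in and pull straight up, past the first stop, until the handle is fully out at its second stop and the brush comes up out of the dock. Finish while still holding it by the handle, upright and still, fully extended and with the brush clear above the dock, touching nothing else. Leave the bottle, mug, spare brushes and remote where they are.

Things in the scene. Friction and masses are not known exactly. Their poses are not given: they have to be found in the camera images.
- dock: Charging dock fixed on the counter, 130 mm (its x) by 270 mm (its y), origin on the counter. White control head (y -130 to +30 mm, 68 mm high) with the release knob at y = -60 mm; dark grey tray (y +30 to +140 mm, 40 mm high) with a round well, 67 mm wide, 32 mm deep, at x = 0, y = +85 mm, in which the scrubber stands.
- latch_bolt (a joint): How far the steel latch bolt is drawn back into the dock's head (m): 0 at the start, out over the scrubber's grey flange (1.5 mm above it), so that the scrubber cannot be lifted out. Turning the knob to its stop draws it back 14 mm, clear of the flange, and it stays back when the knob springs home.
- release_knob (a joint): Angle of the black release knob (rad): 0 at rest, grows clockwise seen from above, stop at 1.05 (60 degrees). A spring turns it back to 0 when let go (0.04 N m at rest, 0.13 N m at the stop).
- knob_grip (a point): On the knob's vertical axis, 90 mm above the counter, 10 mm below the top of its bar grip. The bar is 44 mm long, 12 mm thick, 26 mm high (74 to 100 mm above the counter), on a disc 48 mm across. The point's x axis lies along the bar (orange mark at its +x end) and turns with it; at rest it is the dock's x axis.
- scrubber: Cordless spin scrubber, loose, about 0.54 kg, 202 mm tall with the handle in, brush down in the well. Origin under the brush's centre, 8 mm above the counter at the start; z up along it; x towards the handle's orange button. Brush 62 mm across, 30 mm high; grey flange 70 mm across at 36 to 44 mm; white motor body 50 mm across up to 88 mm; then a steel mast inside the teal handle.
- handle (a joint): How far the handle is drawn out (m): 0 in (start), first stop 0.045, second stop (fully out) 0.090. Locked at 0 and at both stops while the button is out; free while it is in by more than 3 mm. Then it slides up with 1 N of friction and the scrubber's weight keeps the body in the well until the second stop; pulling on lifts the whole scrubber.
- handle_grip (a point): On the axis of the teal handle at the button's height, 27 mm below the handle's top; moves with it (183 mm above the counter at the start). The handle is a vertical rounded bar, 34 mm (its x) by 30 mm (its y), 112 mm long, its top 210 mm above the counter at the start, with an orange mark on top on the button's side. Axes as the scrubber's.
- thumb_button (a joint): Travel of the orange lock button into the handle (m): 0 out, 0.005 fully in, flush with the handle's face. Spring 2.8 N at rest to 6.3 N fully in; comes out when let go.
- button_face (a point): Centre of the outer face of the orange button, 16 mm wide and 24 mm high, on the +x face of the handle, from which it stands out 5 mm (39 mm over button and handle; 34 mm with the button pressed in by a pad laid over it).
- brush_foot (a point): Centre of the underside of the scrubber's brush. The rim of the well is 40 mm above the counter.
- spray_bottle: Bystander: pale blue spray bottle, 72 mm across, 192 mm tall, behind the dock. Origin at the centre of its underside.
- spare_pad: Bystander: spare pad brush, 62 mm across, 36 mm tall, behind the dock. Origin at the centre of its underside.
- spare_cone: Bystander: spare cone brush, 55 mm across, 46 mm tall, behind the dock. Origin at the centre of its underside.
- mug: Bystander: white mug, 82 mm across, 92 mm tall, off the scrubber end of the dock. Origin at the centre of its underside.
- remote: Bystander: black remote control, 160 by 44 by 18 mm, lying on the robot's right. Origin at the centre of its underside.

How it is judged:
By the outcome, as a careful person would: the job done as asked, in the order asked, and still so for the second after the job is handed in, while the arm keeps its last pose, push and grip.
It also fails if it takes over 54 s, if anything falls off the work surface, if the arm or the gripper's body presses on something with over 40 N, if the wrist force passes 120 N, or if a joint passes its speed limit or range.

## Working session

There is one attempt and no reset: what is moved stays moved. The work goes in short steps, Python scripts to look and compute and a tool call to move; the robot and the scene stay as the last step left them, time stands still between calls to the robot, and variables do not carry over. Pictures are saved under pics/ and viewed, about 8 in all and at most 12, crops included, and the job is handed in when it is done.

Besides the shell and the picture viewer there is one more tool, called after "Request:" in YAML: its name, and indented under it one key for each argument. drive_tool: Moves the arm, as the interface text tells. Its arguments: {"type":"object","properties":{"increments":{"type":"array"},"newtons":{"type":"number"}},"required":["increments"]}

```bash
mkdir -p pics; cat > h.py <<'E'
import numpy as np, cv2
from scipy.spatial.transform import Rotation as Ro
from cell import *
def save(cam,fn):
    im=read_camera(cam); cv2.imwrite('pics/'+fn,im[:,:,::-1]); return im
def toolT(o=None):
    o=o or get_obs(); T=np.eye(4); T[:3,:3]=Ro.from_euler('xyz',o['eef_rot']).as_matrix(); T[:3,3]=o['position']; return T
def world(cam,c,T=None):
    i=camera_info(cam)
    if 'R' in i: return np.array(i['R']).T@(np.array(c)-np.array(i['t']))
    return (T@np.array(i['tool_from_camera'])@np.append(c,1))[:3]
def ray(cam,u,v,z,T=None):
    i=camera_info(cam); d=np.array([(u-i['cx'])/i['fx'],(v-i['cy'])/i['fy'],1])
    a=world(cam,[0,0,0],T); b=world(cam,d,T); return a+(b-a)*(z-a[2])/(b[2]-a[2])
def proj(cam,P,T=None):
    i=camera_info(cam)
    if 'R' in i: c=np.array(i['R'])@np.array(P)+np.array(i['t'])
    else: c=(np.linalg.inv(T@np.array(i['tool_from_camera']))@np.append(P,1))[:3]
    return np.array([i['fx']*c[0]/c[2]+i['cx'],i['fy']*c[1]/c[2]+i['cy']])
def delta(pos,R):
    "increments from the present pose to world pos, rotation R"
    T=toolT(); d=T[:3,:3].T@(np.array(pos)-T[:3,3])*1000
    return np.round(d,1), np.round(Ro.from_matrix(T[:3,:3].T@R).as_rotvec(),3)
E
python3 - <<'E'
from h import *
np.set_printoptions(precision=3,suppress=True)
o=get_obs(); print(o['time_s'],o['position'],o['eef_rot'],o['grip_width']); print(toolT(o))
for c in ('top','scene'):
    save(c,c+'0.png')
    for n in ('dock','release_knob','knob_grip','scrubber','handle','handle_grip','thumb_button','button_face','mug','spray_bottle','remote'):
        print(c,n,[(round(r['confidence'],2),world(c,r['centre'])) for r in spot_in(c,n)[:2]])
E
```

```text
0.0 [ 0.21  -0.508  0.241] [2.949 1.569 1.771] 0.08530815362028112
[[-0.     0.924  0.383  0.21 ]
 [ 0.002  0.383 -0.924 -0.508]
 [-1.     0.    -0.002  0.241]
 [ 0.     0.     0.     1.   ]]
top dock [(0.67, array([ 0.523, -0.005,  0.071])), (0.66, array([ 0.536, -0.057,  0.073]))]
top release_knob [(0.81, array([ 0.538, -0.057,  0.074]))]
top knob_grip [(0.62, array([ 0.537, -0.052,  0.073]))]
top scrubber [(0.7, array([0.503, 0.088, 0.098]))]
top handle [(0.47, array([0.508, 0.088, 0.211]))]
top handle_grip [(0.55, array([0.508, 0.083, 0.208]))]
top thumb_button []
top button_face []
top mug [(0.74, array([0.474, 0.24 , 0.021]))]
top spray_bottle [(0.94, array([0.638, 0.17 , 0.135]))]
top remote [(0.75, array([ 0.412, -0.4  ,  0.02 ]))]
scene dock [(0.85, array([ 0.547, -0.034,  0.069]))]
scene release_knob [(0.75, array([ 0.543, -0.061,  0.075]))]
scene knob_grip [(0.29, array([0.662, 0.16 , 0.126]))]
scene scrubber [(0.76, array([0.52 , 0.079, 0.124]))]
scene handle [(0.88, array([0.518, 0.074, 0.18 ]))]
scene handle_grip [(0.75, array([0.511, 0.075, 0.178]))]
scene thumb_button [(0.65, array([ 0.672, -0.111,  0.018]))]
scene button_face []
scene mug [(0.65, array([0.473, 0.236, 0.057])), (0.5, array([ 0.669, -0.109,  0.013]))]
scene spray_bottle [(0.86, array([0.662, 0.162, 0.13 ]))]
scene remote [(0.71, array([ 0.424, -0.407,  0.019]))]
```

View pics/top0.png

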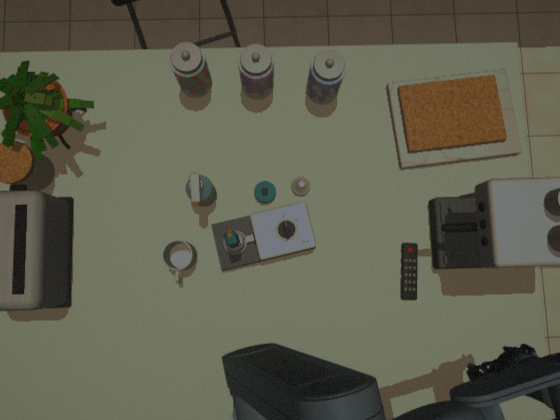

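View pics/scene0.png

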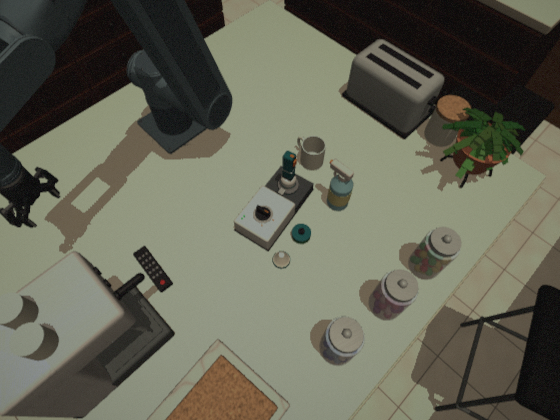

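```bash
python3 - <<'E'
from h import *
np.set_printoptions(precision=3,suppress=True)
print(camera_info('wrist'))
im=cv2.imread('pics/top0.png')[190:290,195:325]; cv2.imwrite('pics/topc.png',cv2.resize(im,None,fx=6,fy=6,interpolation=cv2.INTER_CUBIC))
a=np.deg2rad(12);x=np.array([0,0,-1]);z=np.array([np.sin(a),-np.cos(a),0]);R=np.c_[x,np.cross(z,x),z]
print(delta([0.44,0,0.42],R))
E
```

```text
{'fx': 320.66220805421636, 'fy': 320.66220805421636, 'cx': 278.54738640142887, 'cy': 211.83145220468677, 'tool_from_camera': array([[-0.   , -0.307,  0.952, -0.131],
       [ 0.   , -0.952, -0.307,  0.08 ],
       [ 1.   ,  0.   ,  0.   ,  0.   ],
       [ 0.   ,  0.   ,  0.   ,  1.   ]])}
(array([-177.7,  406.5, -381.6]), array([ 0.183, -0.   ,  0.   ]))
```

View pics/topc.png

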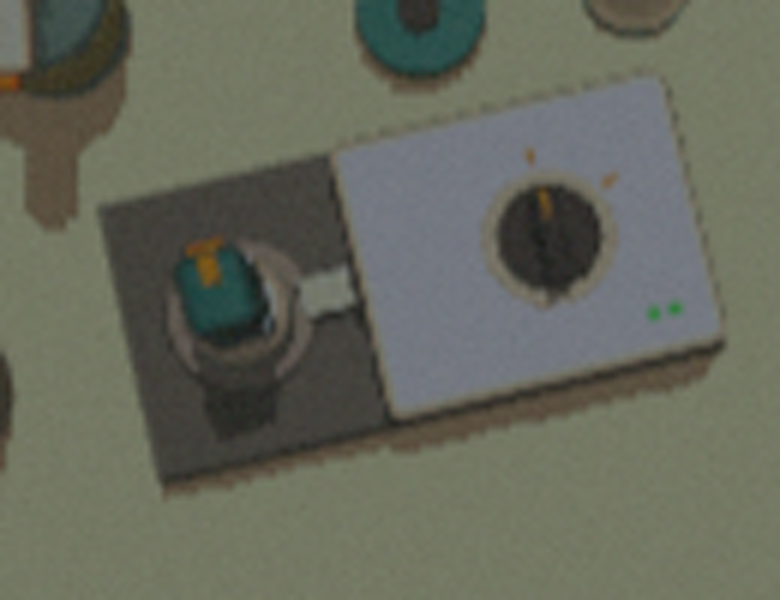

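Request:
drive_tool:
  increments: [-60,0,0,0,0,0,-1,-110,50,-45,0.02,0,0,-1,-178,100,-95,0.05,0,0,-1,-178,145,-138,0.08,0,0,-1,-178,190,-180,0.11,0,0,-1,-178,235,-222,0.14,0,0,-1,-178,280,-265,0.17,0,0,-1,-178,325,-308,0.183,0,0,-1,-178,370,-350,0.183,0,0,-1,-178,406,-382,0.183,0,0,-1,-178,406,-382,0.183,0,0,-1,-178,406,-382,0.183,0,0,-1]

```text
time_s: 2.7
position: [0.4397, 0.002, 0.4202]
eef_rot: [-2.819, 1.571, 2.107]
ft_force: [-0.1, -1.2, -0.6]
grip_width: 0.0854
```

```bash
python3 - <<'E'
from h import *
np.set_printoptions(precision=3,suppress=True)
o=get_obs(); T=toolT(o); print(o['time_s'],o['position'],np.array(o['joint_pos']));print(T)
save('wrist','w1.png')
for n in ('dock','release_knob','knob_grip','scrubber','handle','handle_grip','thumb_button','button_face','latch_bolt'):
    print(n,[(round(r['confidence'],2),world('wrist',r['centre'],T)) for r in spot_in('wrist',n)[:2]])
E
```

```text
2.7 [0.44  0.002 0.42 ] [-0.25  -0.008  1.422  0.     1.728  1.106]
[[-0.     0.977  0.212  0.44 ]
 [ 0.     0.212 -0.977  0.002]
 [-1.    -0.    -0.     0.42 ]
 [ 0.     0.     0.     1.   ]]
dock [(0.7, array([ 0.544, -0.015,  0.067]))]
release_knob [(0.57, array([ 0.547, -0.05 ,  0.071]))]
knob_grip [(0.79, array([ 0.542, -0.049,  0.071]))]
scrubber [(0.71, array([0.516, 0.078, 0.182])), (0.34, array([0.519, 0.046, 0.054]))]
handle [(0.76, array([0.509, 0.082, 0.209])), (0.65, array([ 0.424, -0.395,  0.019]))]
handle_grip [(0.77, array([0.514, 0.083, 0.208]))]
thumb_button [(0.63, array([0.534, 0.09 , 0.199]))]
button_face [(0.65, array([0.533, 0.087, 0.194]))]
latch_bolt [(0.63, array([0.521, 0.046, 0.057])), (0.41, array([0.515, 0.083, 0.206]))]
```

View pics/w1.png

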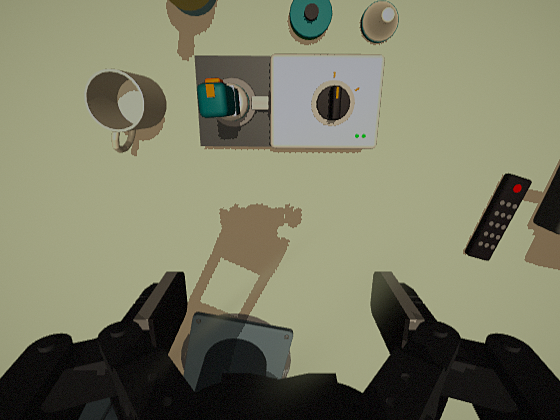

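```bash
python3 - <<'E'
from h import *
np.set_printoptions(precision=4,suppress=True)
T=toolT()
for n,u,v,z in [('TL',271,55,.068),('TR',384,56,.068),('BR',377,148,.068),('BL',271,148,.068),('knob',333,102,.074),('barmark',338,92,.1),('h1',197,84,.21),('h2',229,81,.21),('h3',234,117,.21),('h4',201,118,.21)]:
    print(n,ray('wrist',u,v,z,T))
im=cv2.imread('pics/w1.png'); a=im[40:165,180:400]; cv2.imwrite('pics/w1c.png',cv2.resize(a,None,fx=3.6,fy=3.6,interpolation=cv2.INTER_CUBIC))
E
```

```text
TL [0.5833 0.0404 0.068 ]
TR [ 0.6142 -0.1113  0.068 ]
BR [ 0.4929 -0.1392  0.068 ]
BL [0.4602 0.0152 0.068 ]
knob [ 0.5417 -0.0574  0.074 ]
barmark [ 0.5539 -0.0567  0.1   ]
h1 [0.5232 0.0998 0.21  ]
h2 [0.5325 0.0692 0.21  ]
h3 [0.4998 0.0587 0.21  ]
h4 [0.4919 0.0915 0.21  ]
```

View pics/w1c.png

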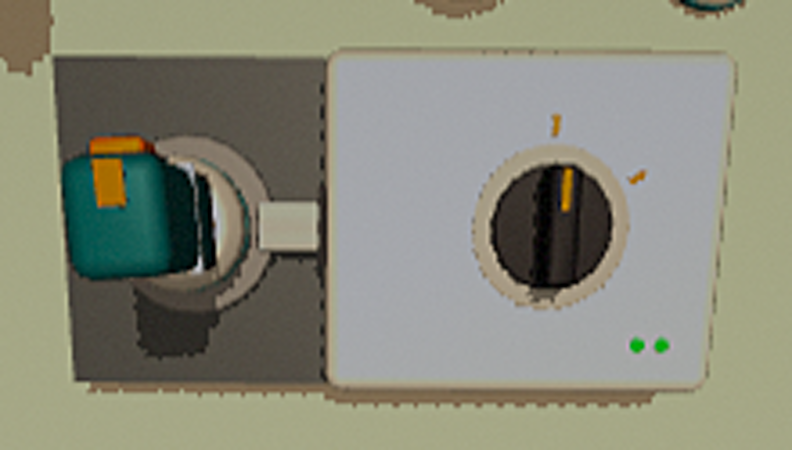

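Request:
drive_tool:
  increments: [50,18,17,0,0,0,0,100,37,35,0,0,0,0,150,56,52,0,0,0,0,200,75,70,0,0,0,0,230,86,80,0,0,0,0,230,86,80,0,0,0,0,230,86,80,0,0,0,0]

```text
time_s: 4.08
position: [0.5403, -0.061, 0.1917]
eef_rot: [1.101, 1.569, -0.261]
ft_force: [0.2, 0.3, 0.2]
grip_width: 0.0427
```

```bash
python3 - <<'E'
from h import *
np.set_printoptions(precision=4,suppress=True)
o=get_obs(); T=toolT(o); print(o['time_s'],o['position'],o['grip_width'],o['ft_force']);print(T)
im=save('wrist','w2.png')
print([(round(r['confidence'],2),world('wrist',r['centre'],T)) for r in spot_in('wrist','release_knob')[:2]])
for e in ([.5405,-.058,.1],[.5405+.0215,-.058+.0045,.1],[.5405-.0215,-.058-.0045,.1]): print(proj('wrist',e,T))
E
```

```text
4.075 [ 0.5403 -0.061   0.1917] 0.04268253215864908 [0.2    0.2858 0.2357]
[[ 0.0014  0.9784  0.2068  0.5403]
 [-0.0004  0.2068 -0.9784 -0.061 ]
 [-1.      0.0013  0.0006  0.1917]
 [ 0.      0.      0.      1.    ]]
[(0.76, array([ 0.544 , -0.055 ,  0.0681]))]
[274.2527 221.0978]
[274.1967 192.1754]
[274.3055 248.4217]
```

View pics/w2.png

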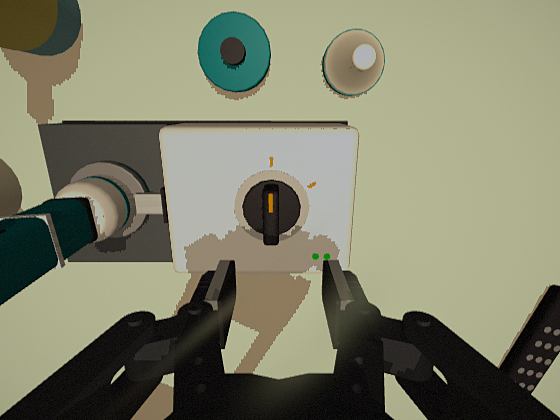

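Request:
drive_tool:
  increments: [40,2,-5,0,0,0,0,75,2,-5,0,0,0,0,102,2,-5,0,0,0,0,102,2,-5,0,0,0,0,102,2,-5,0,0,0,0,102,2,-5,0,0,0,0.6,102,2,-5,0,0,0,1,102,2,-5,0,0,0,1,102,2,-5,0,0,0,1,102,2,-5,0,0,0,1]
  newtons: 35

```text
time_s: 5.42
position: [0.5424, -0.0546, 0.0921]
eef_rot: [1.413, 1.565, 0.051]
ft_force: [-1.4, 4.9, 8.0]
grip_width: 0.011
```

```bash
python3 - <<'E'
from h import *
np.set_printoptions(precision=4,suppress=True)
o=get_obs(); print(o['time_s'],o['position'],o['grip_width'],o['ft_force'],o['ft_torque'],o['joint_pos'])
print(toolT(o)); save('wrist','w3.png')
E
```

```text
5.425 [ 0.5424 -0.0546  0.0921] 0.011035704435589377 [-1.3608  4.8704  8.0432] [ 0.8541  0.1827 -0.0467] [-0.3062  0.3942  1.7444  0.0022  0.998   1.055 ]
[[ 0.0054  0.9783  0.2069  0.5424]
 [ 0.0003  0.2069 -0.9784 -0.0546]
 [-1.      0.0053  0.0008  0.0921]
 [ 0.      0.      0.      1.    ]]
```

View pics/w3.png

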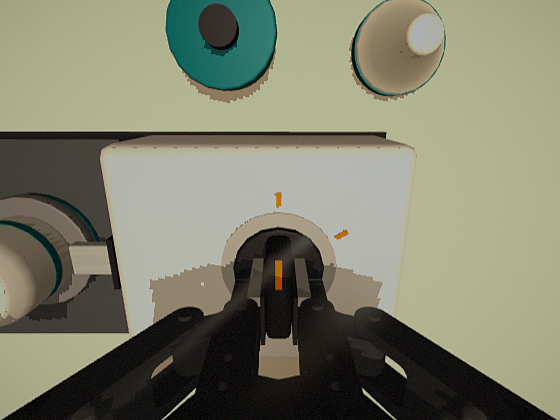

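```bash
python3 - <<'E'
from h import *
np.set_printoptions(precision=4,suppress=True)
T=toolT()
for u,v,z in [(278,245,.1),(278,338,.1),(278,260,.1),(278,290,.1),(279,213,.068),(279,200,.068)]:
    print(v,np.linalg.inv(T)@np.append(ray('wrist',u,v,z,T),1))
im=cv2.imread('pics/w3.png')[190:370,180:380]; cv2.imwrite('pics/w3c.png',cv2.resize(im,None,fx=3.3,fy=3.3,interpolation=cv2.INTER_CUBIC))
E
```

```text
245 [-0.0077  0.0254 -0.      1.    ]
338 [-0.008  -0.0213 -0.      1.    ]
260 [-0.0078  0.0185 -0.      1.    ]
290 [-0.0078  0.004  -0.      1.    ]
213 [0.0243 0.029  0.0005 1.    ]
200 [0.0243 0.0359 0.0004 1.    ]
```

View pics/w3c.png

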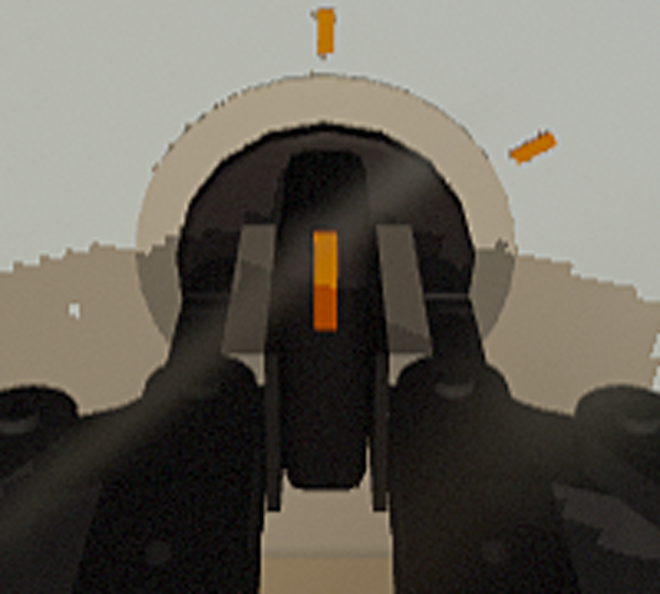

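Request:
drive_tool:
  increments: [-3,0,0,0,0,0,1,-3,0,0,0.18,0,0,1,-3,0,0,0.36,0,0,1,-3,0,0,0.54,0,0,1,-3,0,0,0.72,0,0,1,-3,0,0,0.9,0,0,1,-3,0,0,1.0,0,0,1,-3,0,0,1.08,0,0,1,-3,0,0,1.1,0,0,1,-3,0,0,1.1,0,0,1]
  newtons: 45

```text
time_s: 6.72
position: [0.5415, -0.0566, 0.0925]
eef_rot: [1.548, 1.567, -0.912]
ft_force: [3.7, -9.1, -22.8]
grip_width: 0.0112
```

```bash
python3 - <<'E'
from h import *
np.set_printoptions(precision=4,suppress=True)
o=get_obs(); print(o['time_s'],o['position'],o['grip_width'],o['ft_force'],o['ft_torque'],o['joint_pos'])
T=toolT(o);print(T, np.rad2deg(np.arctan2(T[1,1],T[0,1])));  save('wrist','w4.png')
E
```

```text
6.725 [ 0.5415 -0.0566  0.0925] 0.011205365497151249 [  3.6883  -9.1397 -22.8495] [-1.4684 -0.7471  1.1305] [-0.3078  0.3941  1.7433 -0.0025  1.0012  2.1532]
[[ 0.0022  0.6303 -0.7764  0.5415]
 [-0.0029 -0.7764 -0.6303 -0.0566]
 [-1.      0.0036  0.0001  0.0925]
 [ 0.      0.      0.      1.    ]] -50.92861296801476
```

View pics/w4.png

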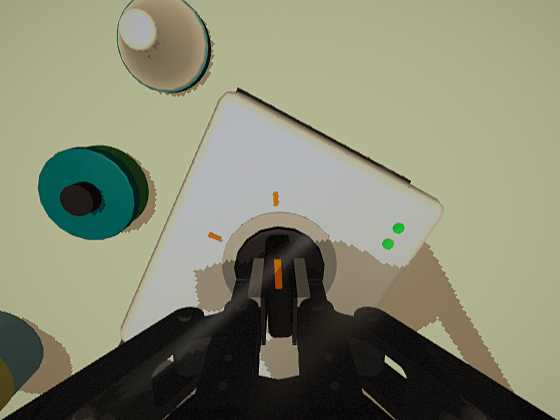

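Request:
drive_tool:
  increments: [0,0,0,0,0,0,-1,0,0,0,0,0,0,-1,0,0,0,0,0,0,-1,-10,0,0,0,0,0,-1,-60,0,0,0,0,0,-1,-110,0,0,0,0,0,-1,-160,0,0,-0.15,0,0,-1,-210,0,0,-0.3,0,0,-1,-240,0,0,-0.45,0,0,-1,-240,0,0,-0.6,0,0,-1,-240,0,0,-0.6,0,0,-1]

```text
time_s: 8.15
position: [0.541, -0.056, 0.334]
eef_rot: [1.167, 1.565, -0.693]
ft_force: [0.4, 1.0, -0.5]
grip_width: 0.0851
```

```bash
python3 - <<'E'
from h import *
np.set_printoptions(precision=4,suppress=True)
o=get_obs(); print(o['time_s'],o['position'],o['grip_width'],o['ft_force'],o['ft_torque'],o['joint_pos'])
T=toolT(o);  save('wrist','w5.png'); im=save('top','top5.png')[190:290,195:325,::-1]
w=cv2.imread('pics/w5.png')
c=cv2.resize(im,(546,420),interpolation=cv2.INTER_CUBIC)
cv2.imwrite('pics/m5.png',cv2.resize(np.hstack([w,c]),(800,304),interpolation=cv2.INTER_AREA))
E
```

```text
8.15 [ 0.541 -0.056  0.334] 0.08510890859242398 [ 0.38    0.9838 -0.4546] [0.0251 0.03   0.0678] [-0.3068  0.1999  1.3898 -0.0022  1.5465  1.554 ]
```

View pics/m5.png

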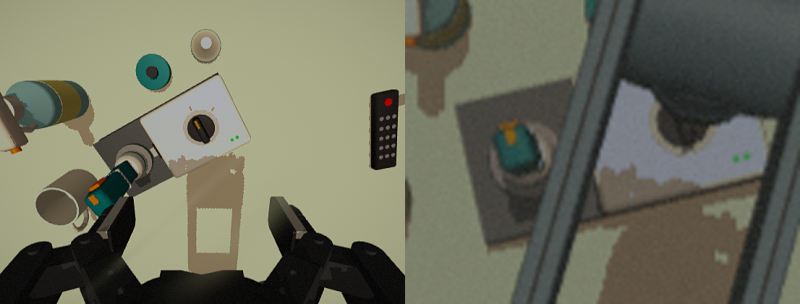

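Request:
drive_tool:
  increments: [0,-10,-20,-0.18,0,0,-1,0,-20,-40,-0.36,0,0,-1,0,-30,-60,-0.54,0,0,-1,0,-40,-80,-0.72,0,0,-1,0,-50,-100,-0.9,0,0,-1,0,-60,-115,-1.08,0,0,-1,0,-69,-124,-1.26,0,0,-1,0,-69,-124,-1.44,0,0,-1,0,-69,-124,-1.62,0,0,-1,0,-69,-124,-1.8,0,0,-1,0,-69,-124,-1.98,0,0,-1,0,-69,-124,-2.15,0,0,-1,0,-69,-124,-2.15,0,0,-1,0,-69,-124,-2.15,0,0,-1]

```text
time_s: 10.0
position: [0.5102, 0.0827, 0.3321]
eef_rot: [-1.308, 1.567, -1.025]
ft_force: [-0.0, -0.5, -0.5]
grip_width: 0.0856
```

```bash
python3 - <<'E'
from h import *
np.set_printoptions(precision=4,suppress=True)
o=get_obs(); print(o['time_s'],o['position'],o['grip_width'],o['ft_force'],o['joint_pos'])
T=toolT(o);print(T);  im=save('wrist','w6.png')
for n in ('latch_bolt','handle','handle_grip','thumb_button','button_face','release_knob'):
    print(n,[(round(r['confidence'],2),world('wrist',r['centre'],T)) for r in spot_in('wrist',n)[:2]])
# teal handle mask and orange mask
h=cv2.cvtColor(im,cv2.COLOR_RGB2HSV)
for nm,lo,hi in (('teal',(80,90,40),(100,255,255)),('orange',(8,150,100),(22,255,255))):
    m=cv2.inRange(h,lo,hi); n,l,s,c=cv2.connectedComponentsWithStats(m)
    for i in range(1,n):
        if s[i,4]>60:
            r=cv2.minAreaRect(np.argwhere(l==i)[:,::-1].astype(np.float32)); print(nm,s[i],c[i],r)
for z in (.21,):
    for c in ([0.511,.083],):
        for a in (-17,17):
            for b in (-15,15):
                t=np.deg2rad(16); print(proj('wrist',[c[0]+(a*np.cos(t)-b*np.sin(t))/1e3,c[1]+(a*np.sin(t)+b*np.cos(t))/1e3,z],T))
cv2.imwrite('pics/w6c.png',cv2.resize(im[100:360,100:460,::-1],None,fx=2.2,fy=2.2,interpolation=cv2.INTER_CUBIC))
E
```

```text
10.0 [0.5102 0.0827 0.3321] 0.08555524385022012 [-0.0069 -0.5185 -0.54  ] [-0.0534  0.1518  1.4531 -0.0029  1.5347 -0.3364]
[[ 0.0018 -0.2794  0.9602  0.5102]
 [-0.003   0.9602  0.2794  0.0827]
 [-1.     -0.0034  0.0009  0.3321]
 [ 0.      0.      0.      1.    ]]
latch_bolt []
handle [(0.62, array([0.5093, 0.0984, 0.2075]))]
handle_grip [(0.61, array([0.5118, 0.0922, 0.2101]))]
thumb_button [(0.44, array([0.5295, 0.0936, 0.1925])), (0.33, array([0.4716, 0.2419, 0.0204]))]
button_face [(0.48, array([0.5297, 0.0926, 0.1952]))]
release_knob [(0.83, array([ 0.545 , -0.0462,  0.0783])), (0.22, array([0.5131, 0.0958, 0.1735]))]
teal [ 261  185   39   33 1009] [277.8959 201.4113] ((280.0, 201.0), (32.0, 38.0), 90.0)
teal [ 336  227   40   38 1019] [355.261  244.9244] ((355.5, 245.5), (37.0, 39.0), 90.0)
orange [407 120  11  15  99] [412.8788 127.5455] ((412.9644775390625, 127.48521423339844), (7.538462162017822, 15.076925277709961), 22.61986541748047)
orange [300 189   5  19  76] [302.2763 197.9868] ((302.0, 198.0), (18.0, 4.0), 90.0)
orange [284 199  14  10 131] [290.5038 203.1908] ((290.5, 203.5), (9.0, 13.0), 90.0)
[257.7769 224.3939]
[257.1879 189.7306]
[298.1953 224.5274]
[299.0558 189.8829]
```

View pics/w6c.png

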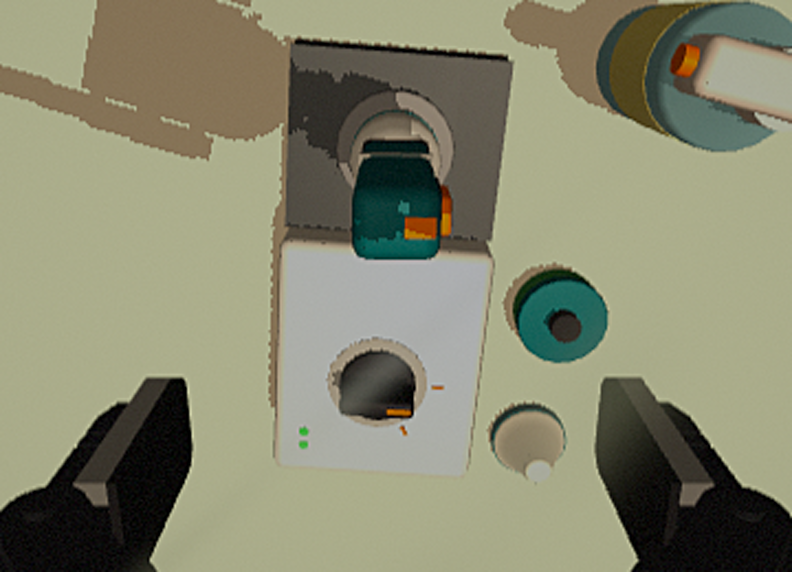

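```bash
python3 - <<'E'
from h import *
np.set_printoptions(precision=4,suppress=True)
T=toolT()
print('knob mark',ray('wrist',281.4,287.3,.1,T),'expect .5530 -.0534')
print('handle ctr',ray('wrist',280.2,201.7,.21,T),ray('wrist',280.2,217.3,.21,T))
im=cv2.imread('pics/w6.png'); h=cv2.cvtColor(im,cv2.COLOR_BGR2HSV)
print('col270',[(v,*h[v,270]) for v in range(160,222,3)])
print('row208',[(u,*h[208,u]) for u in list(range(256,268))+list(range(292,310))])
E
```

```text
knob mark [ 0.5557 -0.0524  0.1   ] expect .5530 -.0534
handle ctr [0.5115 0.0882 0.21  ] [0.5153 0.0752 0.21  ]
col270 [(160, np.uint8(18), np.uint8(61), np.uint8(118)), (163, np.uint8(16), np.uint8(84), np.uint8(67)), (166, np.uint8(87), np.uint8(202), np.uint8(29)), (169, np.uint8(23), np.uint8(67), np.uint8(61)), (172, np.uint8(82), np.uint8(255), np.uint8(23)), (175, np.uint8(87), np.uint8(185), np.uint8(29)), (178, np.uint8(86), np.uint8(245), np.uint8(26)), (181, np.uint8(84), np.uint8(199), np.uint8(32)), (184, np.uint8(87), np.uint8(211), np.uint8(35)), (187, np.uint8(89), np.uint8(255), np.uint8(41)), (190, np.uint8(87), np.uint8(213), np.uint8(55)), (193, np.uint8(88), np.uint8(209), np.uint8(61)), (196, np.uint8(87), np.uint8(202), np.uint8(58)), (199, np.uint8(88), np.uint8(211), np.uint8(58)), (202, np.uint8(86), np.uint8(216), np.uint8(59)), (205, np.uint8(86), np.uint8(230), np.uint8(61)), (208, np.uint8(86), np.uint8(230), np.uint8(52)), (211, np.uint8(87), np.uint8(216), np.uint8(97)), (214, np.uint8(88), np.uint8(249), np.uint8(89)), (217, np.uint8(87), np.uint8(25
[... 867 characters left out ...]
8(134)), (296, np.uint8(15), np.uint8(143), np.uint8(116)), (297, np.uint8(15), np.uint8(167), np.uint8(124)), (298, np.uint8(84), np.uint8(164), np.uint8(73)), (299, np.uint8(90), np.uint8(255), np.uint8(47)), (300, np.uint8(38), np.uint8(39), np.uint8(52)), (301, np.uint8(30), np.uint8(52), np.uint8(64)), (302, np.uint8(30), np.uint8(36), np.uint8(64)), (303, np.uint8(21), np.uint8(31), np.uint8(58)), (304, np.uint8(25), np.uint8(49), np.uint8(57)), (305, np.uint8(17), np.uint8(46), np.uint8(78)), (306, np.uint8(19), np.uint8(82), np.uint8(59)), (307, np.uint8(14), np.uint8(64), np.uint8(52)), (308, np.uint8(23), np.uint8(44), np.uint8(52)), (309, np.uint8(25), np.uint8(57), np.uint8(49))]
```

Request:
drive_tool:
  increments: [45,3.5,2,0,0,0,-1,90,3.5,2,0,0,0,-1,130,3.5,2,0,0,0,-1,158,3.5,2,0,0,0,-1,158,3.5,2,0,0,0,-1,158,3.5,2,0,0,0,-0.3,158,3.5,2,0,0,0,0.1,158,3.5,2,0,0,0,1,158,3.5,2,0,0,0,1,158,3.5,2,0,0,0,1,158,3.5,2,0,0,0,1]
  newtons: 60

```text
time_s: 11.72
position: [0.5118, 0.086, 0.1759]
eef_rot: [-1.044, 1.566, -0.757]
ft_force: [-3.3, -1.0, 6.6]
grip_width: 0.0335
```

```bash
python3 - <<'E'
from h import *
np.set_printoptions(precision=4,suppress=True)
o=get_obs(); T=toolT(o); print(o['time_s'],o['position'],o['grip_width'],o['ft_force'],o['ft_torque'],o['joint_pos']);print(T)
save('wrist','w7.png')
for n in ('latch_bolt','handle','thumb_button'): print(n,[(round(r['confidence'],2),world('wrist',r['centre'],T)) for r in spot_in('wrist',n)[:2]])
E
```

```text
11.725 [0.5118 0.086  0.1759] 0.033468287320751466 [-3.3164 -0.9914  6.5648] [-0.144   0.5722 -0.052 ] [-0.0464  0.2572  1.7086 -0.0036  1.1719 -0.3319]
[[ 0.0037 -0.2829  0.9591  0.5118]
 [-0.0035  0.9591  0.283   0.086 ]
 [-1.     -0.0044  0.0026  0.1759]
 [ 0.      0.      0.      1.    ]]
latch_bolt [(0.58, array([0.5138, 0.0961, 0.1908]))]
handle [(0.79, array([0.5103, 0.0994, 0.2058]))]
thumb_button []
```

Request:
drive_tool:
  increments: [-8,0,0,0,0,0,1,-16,0,0,0,0,0,1,-24,0,0,0,0,0,1,-32,0,0,0,0,0,1,-40,0,0,0,0,0,1,-48,0,0,0,0,0,1,-56,0,0,0,0,0,1,-64,0,0,0,0,0,1,-64,0,0,0,0,0,1,-64,0,0,0,0,0,1]

```text
time_s: 13.18
position: [0.5117, 0.0862, 0.24]
eef_rot: [-0.977, 1.565, -0.691]
ft_force: [0.3, 0.1, 0.5]
grip_width: 0.0336
```

```bash
python3 - <<'E'
from h import *
np.set_printoptions(precision=4,suppress=True)
o=get_obs(); T=toolT(o); print(o['time_s'],o['position'],o['grip_width'],o['ft_force'],o['ft_torque']);
save('scene','s8.png')
for c in ('scene','wrist'):
  if c=='wrist': save('wrist','w8.png')
  for n in ('scrubber','handle','latch_bolt'): print(c,n,[(round(r['confidence'],2),world(c,r['centre'],T)) for r in spot_in(c,n)[:2]])
E
```

```text
13.175 [0.5117 0.0862 0.24  ] 0.03356584301211304 [0.3337 0.1192 0.5457] [-0.0251 -0.1511 -0.0327]
scene scrubber [(0.73, array([0.5172, 0.0783, 0.127 ]))]
scene handle [(0.81, array([0.5166, 0.0728, 0.2289]))]
scene latch_bolt []
wrist scrubber [(0.62, array([0.5145, 0.0996, 0.2551]))]
wrist handle [(0.93, array([0.5094, 0.0983, 0.2703]))]
wrist latch_bolt [(0.61, array([0.5096, 0.1002, 0.2655])), (0.6, array([0.5096, 0.0968, 0.2577]))]
```

Request:
drive_tool:
  increments: [-8,0,0,0,0,0,1,-16,0,0,0,0,0,1,-22,0,0,0,0,0,1,-26,0,0,0,0,0,1,-30,0,0,0,0,0,1,-33,0,0,0,0,0,1,-33,0,0,0,0,0,1]

```text
time_s: 14.45
position: [0.5114, 0.0864, 0.2727]
eef_rot: [-1.063, 1.566, -0.776]
ft_force: [0.4, -0.0, -5.0]
grip_width: 0.0332
```

Request:
drive_tool:
  increments: [-8,0,0,0,0,0,1,-18,0,0,0,0,0,1,-28,0,0,0,0,0,1,-38,0,0,0,0,0,1,-48,0,0,0,0,0,1,-58,0,0,0,0,0,1,-66,0,0,0,0,0,1,-72,0,0,0,0,0,1,-75,0,0,0,0,0,1,-75,0,0,0,0,0,1,-75,0,0,0,0,0,1,-75,0,0,0,0,0,1]

```text
time_s: 15.95
position: [0.511, 0.0866, 0.3474]
eef_rot: [-1.149, 1.566, -0.862]
ft_force: [-0.6, 0.2, -5.2]
grip_width: 0.0335
```

```bash
python3 - <<'E'
from h import *
np.set_printoptions(precision=4,suppress=True)
o=get_obs(); T=toolT(o); print(o['time_s'],o['position'],o['grip_width'],o['ft_force'],o['ft_torque'],np.abs(o['joint_velocities']).max());print(T)
s=save('scene','s9.png')
for n in ('scrubber','handle','brush_foot','spray_bottle','mug','remote','release_knob'): print(n,[(round(r['confidence'],2),world('scene',r['centre'],T)) for r in spot_in('scene',n)[:2]])
for z in (.08,.11,.34): print(z,proj('scene',[.511,.086,z]))
w=save('wrist','w9.png')
a=cv2.resize(s[110:250,220:380,::-1],(480,420),interpolation=cv2.INTER_CUBIC)
cv2.imwrite('pics/m9.png',np.hstack([a,cv2.resize(w[:,:,::-1],(320,240))[:240] if 0 else cv2.resize(w[:,120:440,::-1],(320,420))]))
E
```

```text
15.95 [0.511  0.0866 0.3474] 0.03350332588895038 [-0.5685  0.2494 -5.2405] [-0.0465 -0.0378 -0.0415] 0.002016366908531743
[[ 0.0029 -0.2829  0.9591  0.511 ]
 [-0.0034  0.9591  0.2829  0.0866]
 [-1.     -0.004   0.0018  0.3474]
 [ 0.      0.      0.      1.    ]]
scrubber [(0.6, array([0.5158, 0.075 , 0.211 ]))]
handle [(0.89, array([0.5182, 0.0723, 0.3356]))]
brush_foot [(0.96, array([0.5156, 0.0773, 0.2084]))]
spray_bottle [(0.85, array([0.6607, 0.1612, 0.1274]))]
mug [(0.67, array([0.4734, 0.2354, 0.0586]))]
remote [(0.62, array([ 0.4221, -0.4045,  0.0234]))]
release_knob [(0.52, array([ 0.5405, -0.0594,  0.0744]))]
0.08 [288.4951 180.1147]
0.11 [288.6778 174.8896]
0.34 [290.3893 125.9387]
```

View pics/m9.png

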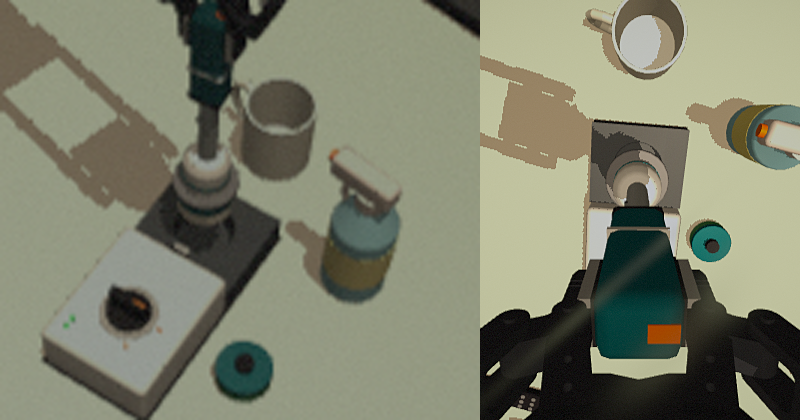

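```bash
python3 -c "
from cell import *
print(close_job()); o=get_obs(); print(o['time_s'],o['ft_force'],o['grip_width'])"
```

```text
the job is handed in; nothing more can be done
None
the job is handed in; nothing more can be done
```

I twisted the release knob clockwise to its stop and let it spring back. I then gripped the scrubber by its handle with the button squeezed in, drew it out past the first stop to the second, and lifted the brush out of the dock. The job was handed in at about 16 s of the 54 s allowed.

**Last checks:**
- **Knob:** the tool turned about 63° against a clear stop torque, and pictures after release showed the knob back at its rest mark.
- **Button:** the opening was 33.5 mm, about the 34 mm expected with the button pressed in.
- **Handle out and bolt clear:** the wrist force was near zero while the handle slid. It then rose to about 5.2 N, which matches the scrubber's full weight (0.54 kg), so it hangs free at the second stop.
- **Final pose:** the last view shows the mast out, the scrubber upright, and the brush above the tray. From the lift distance, I estimate the brush underside is about 80 mm above the counter (the rim of the well is at 40 mm). The arm was still.
- **Other things:** the bottle, mug and remote are within a few mm of their first readings. The pad brush looks unmoved in the pictures; the cone brush is not in the last crops, and I measured neither.

**Disagreements and gaps:**
- **Handle position:** my readings of its y differed by up to 8 mm between views. I used the value that fitted the dock's known layout, and the grasp fitted it.
- **Knob approach:** the fingertips pressed the disc with about 8 N, so I raised the tool before turning.
- **Latch bolt:** once the handle was gripped, the detector's bolt readings were false (at the handle's height). That the bolt is back rests only on the free lift.

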